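# Seat the trimming chuck on the banding wheel

### The job

Take the trimming chuck by its post and set its square plate down level on the wheel's centre pin about two centimetres off centre, then, without lifting it, slide it across the pin's top until the hidden hole under the plate comes over the pin, and let it drop on. Press it down until the rubber pad is squashed flush with the wheel head, and finish there: still gripping the chuck and holding it pressed fully home. Leave the crock, the bowl and the mallet where they are.

Things in the scene. Friction and masses are not known exactly. Their poses are not given: they have to be found in the camera images.
- chuck_grip (a point): Centre (half-way up) of the chuck's upright round wooden post, diameter 44 mm, height 55 mm, standing in the middle of a square plywood plate 120 x 120 x 24 mm (loose, about 0.28 kg). It lies 51.5 mm above the plate's underside; z is up along the post, x and y run along the plate's sides.
- chuck_foot (a point): Centre of the underside of the chuck's plate, which is the mouth of the blind round hole (15 mm diameter, 19 mm deep, not visible from above). Same axes as chuck_grip.
- wheel: Banding wheel, fixed to the bench and locked: dark cast foot 160 mm across, aluminium head 190 mm across whose flat top is 70 mm above the bench. Origin at the bench under its centre, z up.
- pin_top (a point): Top of the steel centre pin of the wheel: 12 mm diameter with a bevelled tip, upright, rigid, its top 15 mm above the head's top (85 mm above the bench).
- pad (a joint): Round black rubber pad, 110 mm across, around the pin on the wheel head. Value in m: 0 when free (pad surface 5 mm above the head, so the pin stands 10 mm above the pad), 0.005 when squashed flush with the head. Springy: 2.5 N per mm, about 12.5 N when flush; the chuck's own weight squashes it only about 1 mm.
- crock_mid (a point): Bystander: dark brown glazed crock, 108 mm across, 100 mm tall, open top; point on its axis half-way up.
- bowl_mid (a point): Bystander: white bowl, 110 mm across, 50 mm tall; point on its axis half-way up.
- mallet: Bystander: hammer-shaped mallet lying on the bench, 240 mm long along its x, handle towards -x.
There are look-alikes about, which are no part of the job. There is more than one size of the part that bears chuck_grip; the job needs the smallest. Of the things that look like the wheel, the middle-sized one is meant.

How it is judged:
By the outcome, as a careful person would: the job done as asked, in the order asked, and still so for the second after the job is handed in, while the arm keeps its last pose, push and grip.
It also fails if it takes over 38 s, if anything falls off the work surface, if the arm or the gripper's body presses on something with over 40 N, if the wrist force passes 120 N, or if a joint passes its speed limit or range.

### The arm

A 6-joint arm with a two-finger parallel gripper is mounted at the origin on the work surface. World frame = base frame: x ahead of the robot, y to its left, z up, the work surface at z = 0. Lengths are in m, angles in degrees, forces in N, time in s.
With the tool pointing down it reaches from about 0.35 to 0.875 m from the base axis. Payload 4.2 kg.
Tool frame: the origin (TCP) lies at the very end of the fingers, on their centre line; the grasp point (between the pads) lies 19 mm behind it (r.grip_point_offset is the distance from the TCP to the grasp point, in m); z points along the fingers, y is the line along which they close (so a half turn about z gives the same grasp; the last joint's range is limited). The gripper opens to 87 mm and grips with 3 to 60 N. Pads are 19 mm wide; open, the fingers measure 117 mm over their backs; the gripper's body (75 mm by 190 mm) begins 51 mm behind the grasp point.
Start: joints at [-50.386, 22.042, 0.453, 0, -68.411, -14.817], TCP at [0.262, -0.567, 0.223] pointing down, gripper open.
Joint ranges: [-179.83, 179.83], [-69.29, 118.12], [-61.27, 80.66], [-181.25, 117.63], [-171.15, -9.14], [-177.46, 177.46]. Speed limits (degrees/s): [159.86, 159.86, 180, 180, 180, 180].

### API

Orientations are given as a 3x3 rotation matrix whose columns are the frame's x, y, z axes.
In Python, from station import r, cams gives the robot as it stands. The module is installed in compiled form; this text tells all that it offers.
- The arm moves only by the shell command python3 -m handwheel 'ROWS'. ROWS is JSON, a list that holds one entry, the list of rows, each a list of 7 numbers: the turn, a rotation vector about the tool's x, y, z in units of 6 degrees (1.0 is 6 degrees), then the shift along the tool's x, y, z in m, then the finger opening in m, from 0 to 0.087. In form: [[[ax, ay, az, x, y, z, jaw], ...]]. A call has 1 to 12 rows; each row shifts and turns the commanded pose from where the row before left it, along the tool's axes as they then stand; what a row does not reach is not made up. A row lasts 1/10 s, in which the tool goes at most 50 mm and 8.59 degrees, less where a joint would pass 70% of its speed; a pose out of reach is approached as far as the arm can. A call with a gripper value outside its range is refused whole. The fingers move at their own pace and stop on an object; the grip force is fixed at half the most. Time passes only in rows, so rows that do not move let the fingers close. It gives the time, the measured TCP pose, the force, the opening and the grip force at its end, in the units of the state.
- r.sense(): the state, without advancing time (a new reading comes with each control period).
- cams.capture(name): name is "scene" or "side" or "wrist"; returns the picture (480x640x3 uint8, red, green, blue); there is no depth.
- cams.get_calibration(name): a dict with "camera_matrix" (3x3 intrinsics, pixels), "rvec" (rotation vector, rad) and "tvec" (3), from world to camera coordinates, as OpenCV has them; the wrist camera has in their place "T_tool_cam" (4x4, takes a point from camera to tool coordinates, whose origin is the TCP and whose axes are the flange's). Camera axes: x right, y down, z forward; pixel columns grow to the right and rows downward; lengths in m; the calibration is good to about 2 mm. A picture is of the moment at which its call begins: read the wrist's pose just before it. get_calibration takes no time and is no camera call.
- r.finish_job(): hands the job in; it is judged then, once.
The state is a dict: "time_s": time; "joints": joint angles; "joint_velocities": joint speeds; "effort": joint torques, N m; "tcp_pos": TCP position; "ee_rot": TCP orientation; "wrist_force": force on the tool from outside, world axes, zero at the start; "moment": the same for the moment, N m; "gripper_width": opening from 0.0 (shut) to 1.0 (fully open); "gripper_force": force on a finger pad.
Only numpy, scipy, OpenCV 4.12 (cv2) and the standard library are available. Lean on these libraries where they do the work, as an engineer would, in place of code of your own. Each camera call takes 0.05 s, during which the arm holds its last target. There are 200 camera calls.

## Working session

There is one attempt and no reset: what is moved stays moved. The work goes in short steps, Python scripts to look and compute and a shell command to move; the robot and the scene stay as the last step left them, time stands still between calls to the robot, and variables do not carry over. Pictures are saved under pics/ and viewed, at most 10 in all, crops included, and the job is handed in when it is done.

```bash
mkdir -p pics
python3 - <<'E'
from station import r,cams
import cv2
for n in("scene","side","wrist"):
    cv2.imwrite(f"pics/{n}0.png",cams.capture(n)[:,:,::-1])
    c=cams.get_calibration(n);print(n,{k:v.tolist() if hasattr(v,'tolist') else v for k,v in c.items()})
s=r.sense();print(s['time_s'],s['tcp_pos'],s['ee_rot'],s['wrist_force'],s['gripper_width'])
E
```

```text
scene {'camera_matrix': [[595.9756148441098, 0.0, 328.7453915547938], [0.0, 595.9756148441098, 243.22366710906803], [0.0, 0.0, 1.0]], 'rvec': [2.1465067590309923, 0.6662751266811423, -0.34695730613820985], 'tvec': [-0.44810125452479854, -0.13296024518875568, 1.6337627574321236]}
side {'camera_matrix': [[456.4929593413674, 0.0, 314.20406706556616], [0.0, 456.4929593413674, 242.4566967902563], [0.0, 0.0, 1.0]], 'rvec': [1.0460207103356278, -2.409258941542315, 1.0767391874376284], 'tvec': [0.3760116808810688, 0.31825177977002, 0.8585552848192088]}
wrist {'camera_matrix': [[341.18516349167834, 0.0, 321.97366662793274], [0.0, 341.18516349167834, 236.15034641150015], [0.0, 0.0, 1.0]], 'T_tool_cam': [[0.00040813481314348516, -0.9612740677683185, -0.2755939042542938, 0.07562873040649341], [0.9999998247562686, 0.0002741405949731744, 0.0005247231325429148, 0.00018214274469219305], [-0.0004288512631883847, -0.2755940701159674, 0.9612740111973844, -0.16031233515959664], [0.0, 0.0, 0.0, 1.0]]}
0.15 [ 0.26195594 -0.56696278  0.22171517] [[-9.07845307e-01 -4.19304440e-01 -8.27505340e-04]
 [-4.19305235e-01  9.07844128e-01  1.46946828e-03]
 [ 1.35091290e-04  1.68102720e-03 -9.99998578e-01]] [0.03253749 0.26361962 0.66696407] 0.9987277284144767
```

View pics/scene0.png

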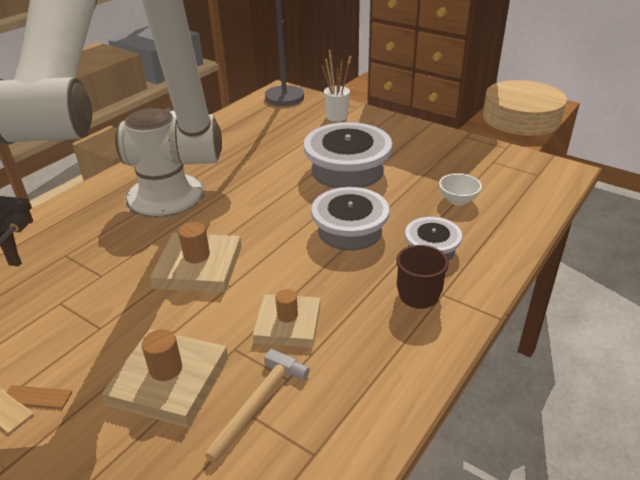

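View pics/side0.png

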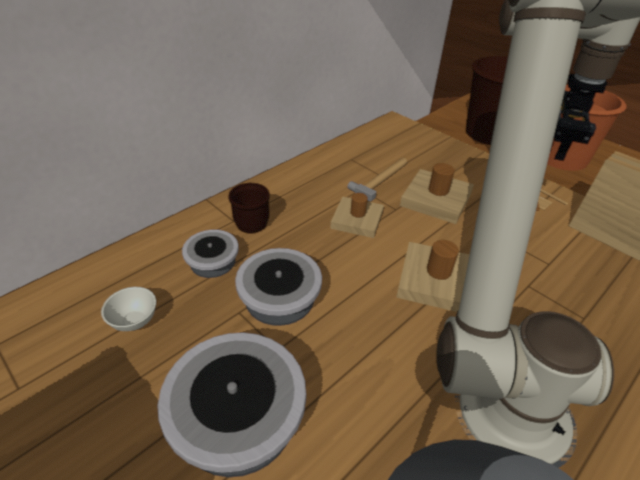

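The scene view shows the smallest chuck, with its post top near (287,298), and the middle wheel, with its pin near (350,204). In the side view they are near (358,203) and (279,273). I'll refine these with masks.

```bash
cat > h.py <<'E'
import numpy as np,cv2
from station import r,cams
def cam(n,s=None):
    c=cams.get_calibration(n);K=np.array(c['camera_matrix'])
    if n=='wrist':
        T=np.eye(4);T[:3,:3]=s['ee_rot'];T[:3,3]=s['tcp_pos'];T=T@np.array(c['T_tool_cam']);return K,T[:3,:3],T[:3,3]
    R=cv2.Rodrigues(np.array(c['rvec']))[0];return K,R.T,-R.T@np.array(c['tvec'])
def plane(C,uv,z):
    K,R,o=C;uv=np.atleast_2d(uv).astype(float)
    d=(R@np.linalg.inv(K)@np.c_[uv,np.ones(len(uv))].T).T
    return o+d*((z-o[2])/d[:,2])[:,None]
def tri(C1,a,C2,b):
    A=[];B=[]
    for C,u in((C1,a),(C2,b)):
        p=plane(C,u,0)[0];d=p-C[2];d/=np.linalg.norm(d);M=np.eye(3)-np.outer(d,d);A.append(M);B.append(M@C[2])
    return np.linalg.lstsq(np.vstack(A),np.hstack(B),rcond=None)[0]
def proj(C,P):
    K,R,o=C;q=K@R.T@(np.asarray(P)-o);return q[:2]/q[2]
E
python3 - <<'E'
from h import *
A,B=cam('scene'),cam('side')
print('post',plane(A,(287,297),.079),plane(B,(359,199),.079),tri(A,(287,297),B,(359,199)))
print('pin',plane(A,(350,204),.085),plane(B,(279,273),.085),tri(A,(350,204),B,(279,273)))
for C,n,c,w in((A,'scene',(350,208),60),(B,'side',(279,277),60)):
    im=cv2.imread(f'pics/{n}0.png');g=im.max(2)
    m=(g<75).astype('uint8');k=cv2.findContours(m,0,1)[0]
    for x in k:
        if cv2.contourArea(x)>200 and cv2.pointPolygonTest(x,c,False)>=0:
            P=plane(C,x[:,0],.075);print(n,cv2.minEnclosingCircle(P[:,:2].astype('f4')),cv2.boundingRect(x))
a=cv2.imread('pics/scene0.png')[280:355,240:335];b=cv2.imread('pics/side0.png')[185:240,320:395]
a=cv2.resize(a,None,fx=5,fy=5,interpolation=2);b=cv2.resize(b,None,fx=5,fy=5,interpolation=2)
o=np.zeros((375,475+0,3),'uint8');o=a
b2=np.zeros((375,375-60,3),'uint8');bb=cv2.resize(b,(315,231));b2[:231]=bb
cv2.imwrite('pics/c1.png',np.hstack([o,b2]))
for n in 'scene','side':pass
E
```

```text
post [[ 0.5884438  -0.20358374  0.079     ]] [[ 0.57783792 -0.19224075  0.079     ]] [ 0.58352692 -0.19862726  0.07265288]
pin [[0.51536275 0.13570395 0.085     ]] [[0.50923886 0.14294175 0.085     ]] [0.51218246 0.14060893 0.0810978 ]
scene ((0.5133230090141296, 0.1386738270521164), 0.05367770418524742) (329, 195, 43, 25)
side ((0.5116803646087646, 0.144074484705925), 0.056153301149606705) (254, 258, 50, 38)
```

View pics/c1.png

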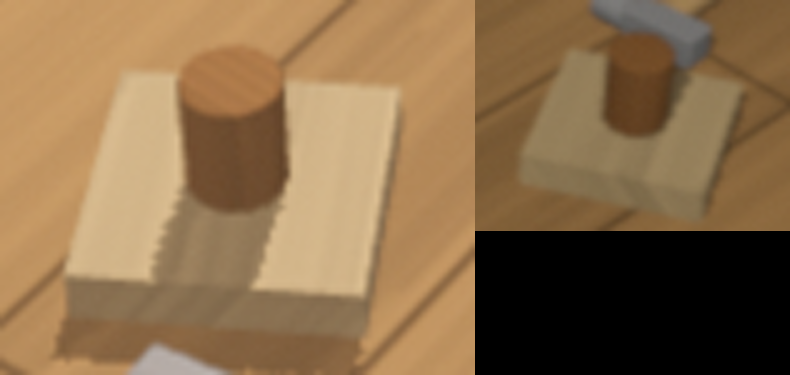

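The crop gives plate-top corners in the scene view at about (264,294), (320,298), (313,339) and (253,335). The post top is at (286.4,296).

Run:
```python
from h import *
A,B=cam('scene'),cam('side')
for C,q in((A,[(264.4,294.4),(320,297.6),(313,339.2),(253.2,335.2)]),(B,[(343.8,196.9),(383.8,206.4),(374.5,231),(331,221.9)])):
    P=plane(C,q,.024)[:,:2];e=np.roll(P,-1,0)-P
    print(P.mean(0),np.linalg.norm(e,axis=1),np.degrees(np.arctan2(e[:,1],e[:,0]))%90)
print(plane(A,(286.4,296.2),.079),plane(B,(359.5,197.9),.079))
```

```text
[ 0.5850873  -0.20199058] [0.11937201 0.12003536 0.11905425 0.11952736] [29.20762869 28.98766982 28.9635323  29.13957273]
[ 0.58072463 -0.19932527] [0.11761411 0.11208067 0.11854365 0.11955864] [25.83043419 27.45214922 29.45645291 27.01886207]
[[ 0.58600821 -0.20240647  0.079     ]] [[ 0.58022036 -0.19683404  0.079     ]]
```

```bash
python3 -m handwheel '[[[0,0,-0.1,-0.0405,0.018,0,0.087],[0,0,-0.1,-0.0405,0.018,0,0.087],[0,0,-0.1,-0.0405,0.018,0,0.087],[0,0,-0.1,-0.0405,0.018,0,0.087],[0,0,-0.1,-0.0405,0.018,0,0.087],[0,0,-0.1,-0.0405,0.018,0,0.087],[0,0,-0.1,-0.0405,0.018,0,0.087],[0,0,0,-0.0405,0.018,0,0.087],[0,0,0,-0.0405,0.018,0,0.087],[0,0,0,-0.0405,0.018,0,0.087],[0,0,0,-0.0405,0.018,0,0.087],[0,0,0,0,0,0,0.087]]]'
python3 - <<'E'
from h import *
s=r.sense();print(s['tcp_pos'],s['ee_rot'],s['joints'],s['wrist_force'])
im=cams.capture('wrist');cv2.imwrite('pics/w1.png',im[:,:,::-1])
C=cam('wrist',s);print(proj(C,(.584,-.2005,.079)))
E
```

```text
time_s: 1.35
tcp_pos: [0.5686, -0.1825, 0.2218]
ee_rot: [[-0.872, -0.489, 0.0], [-0.489, 0.872, 0.0], [-0.0, 0.0, -1.0]]
wrist_force: [-0.5, -0.4, -0.0]
gripper_width: 0.997
gripper_force: 0.0
[ 0.56857299 -0.18251644  0.22180016] [[-8.72023062e-01 -4.89464732e-01  2.35644408e-04]
 [-4.89464608e-01  8.72023053e-01  4.38578817e-04]
 [-4.20156219e-04  2.67111245e-04 -9.99999876e-01]] [-2.28892278e+00  1.93612546e+01 -3.69914285e+00 -2.78779323e-02
 -6.69271179e+01 -5.83947507e+01] [-0.5055419  -0.41019237 -0.00328688]
[296.2599956  229.12507974]
```

View pics/w1.png

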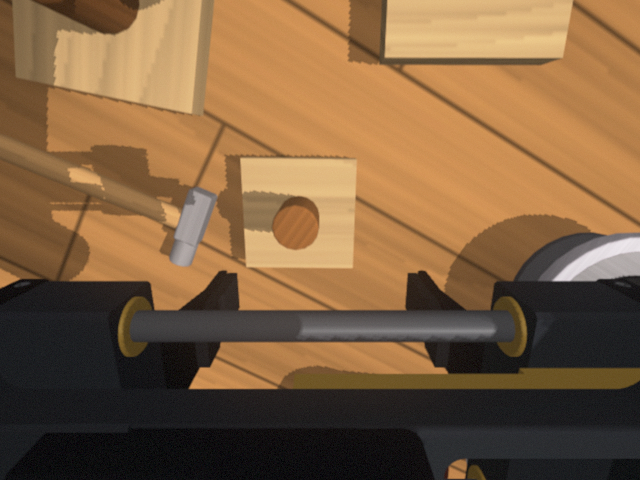

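The wrist view shows the chuck's post top at about (296,222) and plate corners at (241,157), (357,157), (353,268) and (246,268). The mallet head is clear to the left.

Run:
```python
from h import *
s=r.sense();C=cam('wrist',s)
im=cv2.imread('pics/w1.png');hsv=cv2.cvtColor(im,cv2.COLOR_BGR2HSV)
print(im[222,296],im[180,300],im[180,345])
m=((hsv[...,1]>140)&(hsv[...,2]<190)).astype('uint8');m2=np.zeros_like(m);m2[190:255,268:325]=m[190:255,268:325]
k=max(cv2.findContours(m2,0,1)[0],key=cv2.contourArea)[:,0]
print(cv2.boundingRect(k))
top=plane(C,(297,221),.079)[0];print('post',top)
P=plane(C,[(241,157),(357,157),(353,268),(246,268)],.024)[:,:2];e=np.roll(P,-1,0)-P
print(P.mean(0),np.linalg.norm(e,axis=1),np.degrees(np.arctan2(e[:,1],e[:,0]))%90)
for t in(top,[*P.mean(0),.0]):
  print('tool delta',np.array(s['ee_rot']).T@(np.array([t[0],t[1],.0325])-s['tcp_pos']))
```

```text
[ 60 111 175] [128 183 225] [127 185 224]
(272, 197, 47, 53)
post [ 0.57518286 -0.20514812  0.079     ]
[ 0.58162076 -0.20326401] [0.11875416 0.12146547 0.12000677 0.12143531] [29.23492439 28.73822901 29.21225033 28.14704382]
tool delta [ 0.00304687 -0.02247195  0.18927312]
tool delta [-0.0034917  -0.02396977  0.18926691]
```

```bash
python3 -m handwheel '[[[0,0,0,-0.002,-0.023,0,0.087],[0,0,0,0,0,0.045,0.087],[0,0,0,0,0,0.045,0.087],[0,0,0,0,0,0.03,0.087],[0,0,0,0,0,0,0.087],[0,0,0,0,0,0,0.087]]]'
python3 - <<'E'
from h import *
s=r.sense();print(s['tcp_pos'],s['wrist_force'])
im=cams.capture('wrist');cv2.imwrite('pics/w2.png',im[:,:,::-1])
C=cam('wrist',s);t=np.array(s['tcp_pos']);print(proj(C,(t[0],t[1],.079)),proj(C,(.581,-.2025,.079)))
E
```

```text
time_s: 2.0
tcp_pos: [0.5789, -0.2064, 0.1031]
ee_rot: [[-0.875, -0.484, -0.0], [-0.484, 0.875, -0.001], [0.001, -0.001, -1.0]]
wrist_force: [0.7, 0.2, -0.1]
gripper_width: 1.003
gripper_force: 0.0
[ 0.57886775 -0.20643871  0.10311478] [ 0.73101821  0.20481496 -0.05331788]
[321.47408163 273.81229529] [325.60726106 279.83260196]
```

View pics/w2.png

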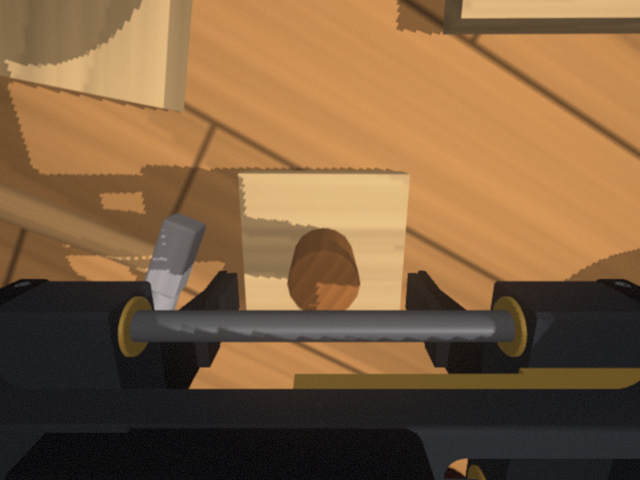

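The post top is centred at about (324,280), which agrees with (0.581,-0.2025) to within 1 to 2 px. I'll descend and grip.

```bash
python3 -m handwheel '[[[0,0,0,-0.0035,0.002,0,0.087],[0,0,0,0,0,0.035,0.087],[0,0,0,0,0,0.0355,0.087],[0,0,0,0,0,0,0.087],[0,0,0,0,0,0,0.03],[0,0,0,0,0,0,0.03],[0,0,0,0,0,0,0.03],[0,0,0,0,0,0,0.03],[0,0,0,0,0,0,0.03],[0,0,0,0,0,0,0.03]]]'
```

```text
time_s: 3.05
tcp_pos: [0.5812, -0.2021, 0.0325]
ee_rot: [[-0.875, -0.485, 0.001], [-0.485, 0.875, -0.0], [-0.001, -0.001, -1.0]]
wrist_force: [2.8, -2.8, -0.1]
gripper_width: 0.54
gripper_force: 1.1
```

```bash
python3 -m handwheel '[[[0,0,0,0,0,0,0.03],[0,0,0,0,0,0,0.03],[0,0,0,0,0,0,0.03],[0,0,0,0,0,0,0.03]]]'
```

```text
time_s: 3.45
tcp_pos: [0.5814, -0.2022, 0.0325]
ee_rot: [[-0.875, -0.485, 0.001], [-0.485, 0.875, -0.0], [-0.001, -0.001, -1.0]]
wrist_force: [0.6, -2.2, 2.1]
gripper_width: 0.501
gripper_force: 30.0
```

```bash
python3 -m handwheel '[[[0,0,0,0,0,-0.02,0.03],[0,0,0,0,0,-0.04,0.03],[0,0,0,0,0,-0.04,0.03],[0,0,0,0,0,-0.04,0.03],[0,0,0,-0.01,0.014,-0.01,0.03],[0,0,0,-0.0226,0.0319,0,0.03],[0,0,0,-0.0226,0.0319,0,0.03],[0,0,0,-0.0226,0.0319,0,0.03],[0,0,0,-0.0226,0.0319,0,0.03],[0,0,0,-0.0226,0.0319,0,0.03],[0,0,0,-0.0226,0.0319,0,0.03],[0,0,0,-0.0226,0.0319,0,0.03]]]' && python3 -m handwheel '[[[0,0,0,-0.0226,0.0319,0,0.03],[0,0,0,-0.0226,0.0319,0,0.03],[0,0,0,-0.0226,0.0319,0,0.03],[0,0,0,0,0,0,0.03],[0,0,0,0,0,0,0.03],[0,0,0,0,0,0,0.03],[0,0,0,0,0,0,0.03]]]'
python3 - <<'E'
from h import *
s=r.sense();C=cam('wrist',s)
im=cams.capture('wrist');cv2.imwrite('pics/w3.png',im[:,:,::-1])
for n in('scene','side'):cv2.imwrite(f'pics/{n}3.png',cams.capture(n)[:,:,::-1])
print(proj(C,(.512,.1405,.085)),s['tcp_pos'])
a,b=(cv2.imread(f'pics/{n}3.png')[y:y+200,x:x+200] for n,x,y in(('scene',300,110),('side',160,140)))
cv2.imwrite('pics/c3.png',cv2.resize(np.hstack([a,b]),(800,400),interpolation=2))
E
```

```text
time_s: 4.65
tcp_pos: [0.6108, 0.0893, 0.179]
ee_rot: [[-0.875, -0.485, -0.006], [-0.485, 0.875, -0.0], [0.005, 0.002, -1.0]]
wrist_force: [0.8, -0.5, -3.3]
gripper_width: 0.5
gripper_force: 30.0
time_s: 5.35
tcp_pos: [0.6253, 0.2026, 0.1813]
ee_rot: [[-0.875, -0.484, -0.002], [-0.484, 0.875, -0.001], [0.002, 0.0, -1.0]]
wrist_force: [-0.2, -1.4, -3.7]
gripper_width: 0.498
gripper_force: 30.0
[322.21646306  56.60523475] [0.62534564 0.20258285 0.18125912]
```

View pics/w3.png

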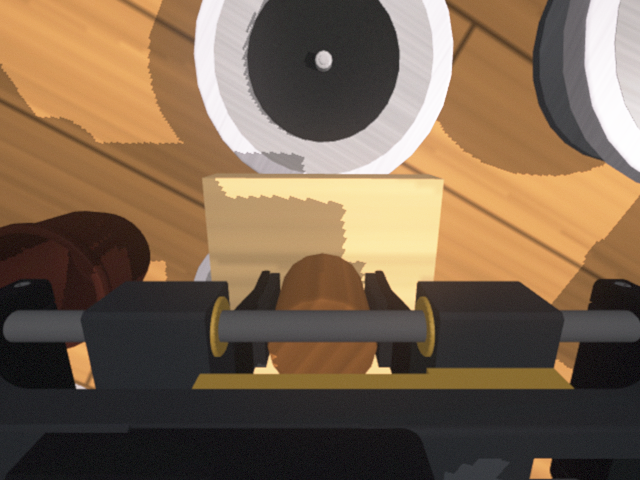

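View pics/c3.png

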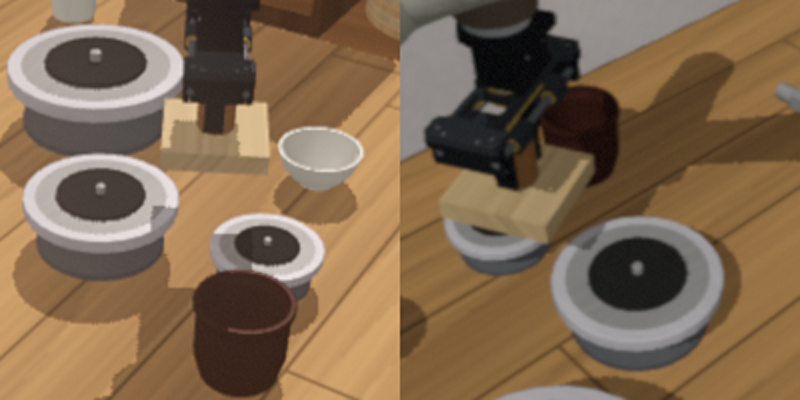

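The wrist view shows the pin top at about (323,59). The plate's top edge is at row 180, running from x=205 to x=442.

Run:
```python
from h import *
s=r.sense();C=cam('wrist',s);R=np.array(s['ee_rot']);t=np.array(s['tcp_pos'])
im=cv2.imread('pics/w3.png')
for x in(260,320,400):print(x,[im[y,x].tolist() for y in range(170,186,1)])
g=im[40:80,300:350].min(2);m=(g>110).astype('uint8');k=max(cv2.findContours(m,0,1)[0],key=cv2.contourArea);print(cv2.minEnclosingCircle(k),cv2.boundingRect(k))
p=plane(C,(323,59),.085)[0];print('pin',p,'tool',R.T@(p-t))
z=t[2]-.0085
e=plane(C,[(204.5,180),(442,180)],z);print('edge tool',(R.T@(e-t).T).T)
print('side pin',plane(cam('side'),(160+(637-400)/4,140+268/4),.085),'scene',plane(cam('scene'),(300+100/4,110+187/4),.085))
```

```text
260 [[182, 176, 187], [179, 173, 185], [167, 165, 178], [136, 149, 167], [104, 136, 164], [94, 132, 163], [96, 135, 165], [108, 149, 183], [138, 194, 232], [164, 230, 252], [165, 229, 251], [166, 228, 250], [167, 229, 251], [167, 230, 251], [165, 228, 250], [168, 231, 251]]
320 [[204, 206, 215], [201, 202, 213], [203, 205, 214], [170, 181, 197], [105, 139, 167], [98, 136, 166], [97, 135, 165], [104, 144, 176], [129, 182, 224], [167, 231, 253], [167, 230, 252], [169, 232, 251], [164, 230, 251], [171, 232, 251], [168, 231, 252], [170, 232, 252]]
400 [[109, 174, 233], [108, 173, 233], [110, 174, 234], [108, 167, 227], [103, 150, 195], [103, 139, 170], [102, 139, 172], [105, 141, 176], [120, 168, 206], [152, 211, 243], [162, 224, 249], [166, 228, 250], [169, 230, 251], [169, 232, 252], [173, 234, 252], [172, 233, 252]]
((24.326086044311523, 19.326086044311523), 9.419995307922363) (15, 10, 17, 19)
pin [0.5136216  0.14183153 0.085     ] tool [0.12770989 0.00098102 0.09711806]
edge tool [[ 0.05590278 -0.05746098  0.00849574]
 [ 0.05594223  0.05928066  0.008515  ]]
side pin [[0.78918735 0.1044963  0.085     ]] scene [[0.33264339 0.29074486 0.085     ]]
```

```bash
python3 -m handwheel '[[[0,0,0,0.0131,0.002,0,0.03],[0,0,0,0.0262,0.004,0,0.03],[0,0,0,0.0262,0.004,0,0.03],[0,0,0,0.0262,0.004,0,0.03],[0,0,0,0.0262,0.004,0,0.03],[0,0,0,0.0128,0.002,0.01,0.03],[0,0,0,0,0,0.02,0.03],[0,0,0,0,0,0.015,0.03],[0,0,0,0,0,0.005,0.03],[0,0,0,0,0,0,0.03],[0,0,0,0,0,0,0.03],[0,0,0,0,0,0,0.03]]]'
python3 - <<'E'
from h import *
s=r.sense();C=cam('wrist',s);R=np.array(s['ee_rot']);t=np.array(s['tcp_pos'])
im=cams.capture('wrist');cv2.imwrite('pics/w4.png',im[:,:,::-1])
print(t,R[:,2],s['wrist_force'],'pin in tool',R.T@(np.array([.5136,.1418,.085])-t),R.T@(np.array([.512,.1405,.085])-t))
A,B=cam('scene'),cam('side');foot=t+R@[-.003,.001,.0325];print('foot',foot)
# pins/pads again in scene+side pictures (pic 3): pin pixels
print(plane(A,(300+50,110+94),.085),plane(B,(160+118.5,140+133.5),.085))
E
```

```text
time_s: 6.7
tcp_pos: [0.5027, 0.1581, 0.133]
ee_rot: [[-0.875, -0.485, 0.002], [-0.485, 0.875, 0.001], [-0.002, -0.0, -1.0]]
wrist_force: [0.7, -0.3, -3.6]
gripper_width: 0.502
gripper_force: 30.0
[0.50267215 0.1580777  0.13300014] [ 1.79110846e-03  9.81975934e-04 -9.99997914e-01] [ 0.70164854 -0.26010317 -3.60484267] pin in tool [-0.00156981 -0.01953413  0.04800363] [ 0.0004598  -0.01989562  0.04799949]
foot [0.50486962 0.16043847 0.10050633]
[[0.51536275 0.13570395 0.085     ]] [[0.50882352 0.1447183  0.085     ]]
```

```bash
python3 -m handwheel '[[[0,0,0,0,0,0.006,0.03],[0,0,0,0,0,0.005,0.03],[0,0,0,0,0,0.002,0.03],[0,0,0,0,0,0.001,0.03],[0,0,0,0,0,0,0.03],[0,0,0,0,0,0,0.03]]]'; python3 -m handwheel '[[[0,0,0,0,0,0.001,0.03],[0,0,0,0,0,0,0.03]]]'
```

```text
time_s: 7.35
tcp_pos: [0.5021, 0.1579, 0.1181]
ee_rot: [[-0.875, -0.485, 0.0], [-0.485, 0.875, 0.0], [-0.0, -0.0, -1.0]]
wrist_force: [0.1, -0.5, -3.3]
gripper_width: 0.503
gripper_force: 30.0
time_s: 7.55
tcp_pos: [0.5022, 0.158, 0.1175]
ee_rot: [[-0.875, -0.485, 0.001], [-0.485, 0.875, 0.0], [-0.001, -0.0, -1.0]]
wrist_force: [-0.2, -1.0, -1.1]
gripper_width: 0.499
gripper_force: 30.0
```

```bash
python3 -m handwheel '[[[0,0,0,0,0,0.0007,0.03],[0,0,0,0,0,0,0.03],[0,0,0,0,0,0,0.03]]]'
```

```text
time_s: 7.85
tcp_pos: [0.5023, 0.158, 0.1173]
ee_rot: [[-0.874, -0.485, 0.001], [-0.485, 0.874, 0.0], [-0.001, -0.0, -1.0]]
wrist_force: [-2.9, 0.7, 6.2]
gripper_width: 0.501
gripper_force: 30.0
```

```bash
python3 -m handwheel '[[[0,0,0,0,-0.002,0,0.03],[0,0,0,0,-0.003,0,0.03],[0,0,0,0,-0.003,0,0.03],[0,0,0,0,-0.003,0,0.03],[0,0,0,0,-0.003,0,0.03],[0,0,0,0,-0.002,0,0.03],[0,0,0,0,0,0,0.03],[0,0,0,0,0,0,0.03]]]'; python3 -m handwheel '[[[0,0,0,0,-0.001,0,0.03],[0,0,0,0,-0.001,0,0.03],[0,0,0,0,0,0,0.03]]]'
```

```text
time_s: 8.65
tcp_pos: [0.5108, 0.1441, 0.1168]
ee_rot: [[-0.874, -0.485, 0.002], [-0.485, 0.874, 0.001], [-0.002, -0.0, -1.0]]
wrist_force: [1.2, 2.1, 3.0]
gripper_width: 0.492
gripper_force: 30.0
time_s: 8.95
tcp_pos: [0.5111, 0.1425, 0.1166]
ee_rot: [[-0.875, -0.485, 0.001], [-0.485, 0.875, 0.001], [-0.001, 0.0, -1.0]]
wrist_force: [-0.0, 4.5, 4.5]
gripper_width: 0.503
gripper_force: 30.0
```

```bash
python3 -m handwheel '[[[0,0,0,0,-0.001,0,0.03],[0,0,0,0,0,0,0.03]]]'; python3 -m handwheel '[[[0,0,0,0,-0.001,0,0.03],[0,0,0,0,0,0,0.03]]]'
```

```text
time_s: 9.15
tcp_pos: [0.5103, 0.1405, 0.1156]
ee_rot: [[-0.875, -0.485, -0.002], [-0.485, 0.875, -0.001], [0.003, -0.0, -1.0]]
wrist_force: [0.5, 0.2, -3.4]
gripper_width: 0.499
gripper_force: 30.0
time_s: 9.35
tcp_pos: [0.5099, 0.1387, 0.1146]
ee_rot: [[-0.875, -0.484, -0.005], [-0.484, 0.875, -0.003], [0.006, -0.0, -1.0]]
wrist_force: [0.1, -0.7, -3.5]
gripper_width: 0.499
gripper_force: 30.0
```

```bash
python3 -m handwheel '[[[0,0,0,0,0,0,0.03],[0,0,0,0,0,0,0.03]]]'
```

```text
time_s: 9.55
tcp_pos: [0.5111, 0.1398, 0.1157]
ee_rot: [[-0.875, -0.484, -0.002], [-0.484, 0.875, -0.001], [0.002, -0.0, -1.0]]
wrist_force: [0.4, -0.0, -2.8]
gripper_width: 0.499
gripper_force: 30.0
```

The contact force vanished and the foot is now about 2 mm below the pin top, so the hole is over the pin. I'll lower gently to confirm.

```bash
python3 -m handwheel '[[[0,0,0,0,0,0.001,0.03],[0,0,0,0,0,0.001,0.03],[0,0,0,0,0,0,0.03],[0,0,0,0,0,0,0.03]]]'
```

```text
time_s: 9.95
tcp_pos: [0.5114, 0.1402, 0.1142]
ee_rot: [[-0.875, -0.485, -0.001], [-0.485, 0.875, -0.0], [0.001, 0.0, -1.0]]
wrist_force: [-0.4, 0.1, -4.1]
gripper_width: 0.506
gripper_force: 30.0
```

```bash
python3 -m handwheel '[[[0,0,0,0,0,0.002,0.03],[0,0,0,0,0,0.002,0.03],[0,0,0,0,0,0.002,0.03],[0,0,0,0,0,0,0.03],[0,0,0,0,0,0,0.03]]]'
```

```text
time_s: 10.45
tcp_pos: [0.5114, 0.1402, 0.1081]
ee_rot: [[-0.875, -0.485, -0.001], [-0.485, 0.875, -0.0], [0.001, 0.0, -1.0]]
wrist_force: [0.3, -0.3, -4.3]
gripper_width: 0.498
gripper_force: 30.0
```

Still free, at 0.6 mm above the pad. Now I'll press.

```bash
python3 -m handwheel '[[[0,0,0,0,0,0.0015,0.03],[0,0,0,0,0,0.0015,0.03],[0,0,0,0,0,0.0015,0.03],[0,0,0,0,0,0,0.03],[0,0,0,0,0,0,0.03]]]'
```

```text
time_s: 10.95
tcp_pos: [0.5115, 0.1402, 0.1044]
ee_rot: [[-0.875, -0.485, -0.0], [-0.485, 0.875, -0.0], [0.0, -0.0, -1.0]]
wrist_force: [-4.8, -0.8, 5.9]
gripper_width: 0.502
gripper_force: 30.0
```

```bash
python3 -m handwheel '[[[0,0,0,0,0,0.001,0.03],[0,0,0,0,0,0.001,0.03],[0,0,0,0,0,0.001,0.03],[0,0,0,0,0,0,0.03],[0,0,0,0,0,0,0.03]]]'
```

```text
time_s: 11.45
tcp_pos: [0.5115, 0.1402, 0.1025]
ee_rot: [[-0.874, -0.485, 0.0], [-0.485, 0.874, -0.0], [-0.0, -0.0, -1.0]]
wrist_force: [-8.6, -0.5, 11.8]
gripper_width: 0.502
gripper_force: 30.0
```

```bash
python3 -m handwheel '[[[0,0,0,0.0004,0.0002,0.0005,0.03],[0,0,0,0,0,0.0005,0.03],[0,0,0,0,0,0,0.03],[0,0,0,0,0,0,0.03]]]'
```

```text
time_s: 11.85
tcp_pos: [0.5115, 0.1402, 0.1024]
ee_rot: [[-0.874, -0.486, 0.001], [-0.486, 0.874, -0.0], [-0.001, -0.001, -1.0]]
wrist_force: [-8.1, -2.5, 15.6]
gripper_width: 0.501
gripper_force: 30.0
```

```bash
python3 -m handwheel '[[[0,0,0,0,0,0.0008,0.03],[0,0,0,0,0,0,0.03],[0,0,0,0,0,0,0.03],[0,0,0,0,0,0,0.03]]]'
python3 - <<'E'
from h import *
a=cams.capture('scene')[100:260,260:460,::-1];b=cams.capture('side')[190:350,180:380,::-1]
cv2.imwrite('pics/f.png',cv2.resize(np.hstack([a,b]),(800,320),interpolation=2))
E
```

```text
time_s: 12.25
tcp_pos: [0.5114, 0.1402, 0.1024]
ee_rot: [[-0.874, -0.486, 0.002], [-0.486, 0.874, -0.0], [-0.001, -0.001, -1.0]]
wrist_force: [-11.3, -1.2, 19.8]
gripper_width: 0.501
gripper_force: 30.0
```

View pics/f.png

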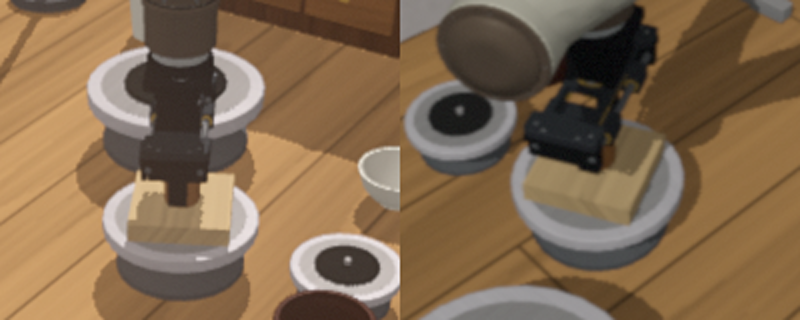

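The plate sits level and flush on the wheel head, centred. TCP height is no longer falling at 0.1024 m while the force keeps rising, so it has reached the hard stop. I'm handing the job in.

```bash
python3 -c "from station import r;print(r.finish_job())"
```

```text
the job is handed in; nothing more can be done
None
```

The job is handed in at about 12 s: the smallest chuck was set on the middle wheel's pin about 2 cm off centre, slid across until it dropped on, and is still gripped and pressed flush (TCP steady at 0.1024 m, about 20 N on the wrist, roughly 11 N of it also sideways); the crock, bowl and mallet were not touched.

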